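# Slide the inspection torch home along its V-groove charging cradle

### The job

Two black inspection torches lie in two V-groove charging cradles, but one of them has been left short of the orange contact block at the far end of its groove. Push that torch gently along its groove until it meets the contact block, without lifting it out of the groove, and leave the other torch as it is, already home in its own cradle.

Things in the scene. Friction and masses are not known exactly. Their poses are not given: they have to be found in the camera images.
- torch: the torch not yet home: black, round, 27 mm diameter, 129 mm long with flat ends 64 mm either side of its middle, 0.14-0.26 kg. Origin on its skin, midway along it (underside at the start); y axis along it. The grey end cap with a slot, at -y, is the charging end and faces the contact block; the +y end is the one to push. Starts 35-60 mm short. Slides with 1-3 N of friction; may roll about its axis.
- torch_mid (a point): the point on the centre line of torch midway along it; axes as torch. At rest in the groove it is 33 mm above the worktop and the torch's top is 46 mm above it.
- cradle: fixed aluminium cradle of torch, foot 250 x 56 x 8 mm, origin under its centre on the worktop; +x along the 90 degree V-groove to the orange block. Groove open at -x (120 mm from the origin, robot side). Rails 36 mm wide in all, tops 26 mm above the worktop: the torch's upper 20 mm stands clear. Behind the block (18 mm wide) a grey housing, 50 mm wide, 55 mm high.
- cradle_contact (a point): centre of the orange block's face that the torch must meet: 102 mm along +x from the cradle's origin, 33 mm above the worktop, on the torch's centre line; axes as cradle (+x is the push direction).
- other_torch: the same sort of torch, already home against the block of the second, identical cradle; to be left alone. Origin and axes as for torch.

How it is judged:
At the end, for the whole second after the job is handed in: The torch that was short lies at rest in the groove of its own cradle with its end at the orange contact block (gap under 10 mm), its centre line within 10 mm of the groove's and within 10 degrees of its direction; the other torch is within 15 mm of where it was (x of torch_mid in the frame of cradle_contact between -0.0747 and -0.0587 m and y of torch_mid in the frame of cradle_contact between -0.01 and 0.01 m and z of torch_mid in the frame of cradle_contact between -0.01 and 0.01 m and angle between the y axis of torch and the x axis of cradle, either way round below 0.17 rad and linear speed of torch below 0.02 m/s and distance of other_torch from where it was at the start of the episode below 0.015 m); the robot touches nothing.
It fails at once if the torch is lifted out of its groove (its middle more than 20 mm above its resting height) (z of torch_mid in the frame of cradle_contact above 0.02 m).
It fails at once if the torch is rammed or pressed against its cradle with more than 60 N (contact force between torch and cradle above 60 N).
It fails at once if the other torch is moved by more than 15 mm (distance of other_torch from where it was at the start of the episode above 0.015 m).
It also fails if it takes over 32 s, if anything falls off the work surface, if the arm or the gripper's body presses on something with over 40 N, if the wrist force passes 120 N, or if a joint passes its speed limit or range.

### The arm

A 6-joint arm with a two-finger parallel gripper is mounted at the origin on a cart in front of the work surface, level with it; the furniture and walls round the work are solid. World frame = base frame: x ahead of the robot, y to its left, z up, the work surface at z = 0. Lengths are in m, angles in rad, forces in N, time in s.
With the tool pointing down it reaches from about 0.25 to 0.8 m from the base axis. Payload 8.5 kg.
Tool frame: the origin (TCP) lies at the very end of the fingers, on their centre line; the grasp point (between the pads) lies bot.hold_point_z behind it (bot.hold_point_z is the distance from the TCP to the grasp point, in m); z points along the fingers, y is the line along which they close (so a half turn about z gives the same grasp; the last joint's range is limited). The gripper opens to 85 mm and grips with 20 to 120 N. Pads are 22 mm wide; open, the fingers measure 114 mm over their backs; the gripper's body (76 mm by 85 mm) begins 54 mm behind the grasp point. The pads swing forward as they close: fully open they stand 13 mm farther back than shut.
Start: joints at [-1.173, 0.238, -0.013, 1.319, 0, 1.571], TCP at [0.203, -0.484, 0.195] pointing down, gripper open.
Joint ranges: [-2.66, 2.66], [-1.03, 1.9], [-1.14, 1.46], [-1.82, 2.27], [-1.45, 1.34], [-3.14, 3.14]. Speed limits (rad/s): [2.22, 2.22, 2.79, 3.14, 3.14, 3.14].

### API

Orientations are given as a 3x3 rotation matrix whose columns are the frame's x, y, z axes.
In Python, from workcell import bot, eoat, snapshot gives the robot as it stands. Calls block until the motion is done:
- bot.move_ptp(position, orientation): joint-space move of the TCP to a pose.
- bot.move_linear(position, rot=None, speed=0.15, stop_force=None): straight line of the TCP; rot=None keeps the orientation; speed is the mean speed in m/s. With stop_force (N) it stops when the force on the tool has changed by that much, and returns True; else False.
- bot.move_j(angles): joint-space move.
- eoat.grip(opening): finger opening in m; the grip force is fixed at half the most; returns when the fingers have stopped.
- bot.hold(seconds).
- bot.ik(position, orientation): joint angles nearest the present ones, or None.
- bot.state(): the state.
- snapshot(name): name is "side" or "top" or "wrist"; returns a dict with "pixels" (400x640x3 uint8, blue, green, red), "fovy" (degrees; the focal length in pixels is half the picture's height over the tangent of half this angle, whatever the lens; pixels are square), "cx", "cy" (the principal point, pixels), "distortion" ([k1, k2, p1, p2, k3] as OpenCV has them; the pictures are not rectified), "rvec" (rotation vector, rad) and "tvec" (3), from world to camera coordinates, as OpenCV has them. Camera axes: x right, y down, z forward; pixel columns grow to the right and rows downward; lengths in m; the calibration is good to about 2 mm. A picture is of the moment at which its call begins. There is no depth.
A pose or a line that the arm cannot do raises bot.MotionError and nothing moves.
- bot.job_done(): hands the job in; it is judged then, once.
The state is a dict: "t": time; "joint_positions": joint angles; "dq": joint speeds; "effort": joint torques, N m; "ee_pos": TCP position; "tool_rot": TCP orientation; "wrist_force": force on the tool from outside, world axes, zero at the start; "torque": the same for the moment, N m; "width": finger opening in m; "gripper_force": force on a finger pad.
Only numpy, scipy, OpenCV 4.12 (cv2) and the standard library are available. Lean on these libraries where they do the work, as an engineer would, in place of code of your own. Each camera call takes 0.05 s, during which the arm holds its last target. There are 200 camera calls.

## Working session

There is one attempt and no reset: what is moved stays moved. The work goes in short steps, each a Python script; the robot and the scene stay as the last script left them, time stands still between calls to the robot, and variables do not carry over. Pictures are saved under pics/ and viewed, at most 10 in all, crops included, and the job is handed in when it is done.

```bash
mkdir -p pics; python3 - <<'E'
from workcell import bot,eoat,snapshot
import cv2,pickle
for n in("top","side"):
    s=snapshot(n);cv2.imwrite(f"pics/{n}0.png",s["pixels"]);pickle.dump(s,open(n+".pkl","wb"))
    print({k:v for k,v in s.items() if k!="pixels"})
print(bot.state()["t"],bot.hold_point_z)
E
```

```text
{'fovy': 49.52740054658673, 'cx': 317.6948647415345, 'cy': 196.10293184652775, 'distortion': array([-0.04311272,  0.        ,  0.        ,  0.        ,  0.        ]), 'rvec': array([ 2.13970276, -2.14614363,  0.17058658]), 'tvec': array([-0.14473993,  0.60985795,  0.81585648])}
{'fovy': 55.70193787411154, 'cx': 320.6828335819884, 'cy': 194.2884459639035, 'distortion': array([-0.02876779,  0.        ,  0.        ,  0.        ,  0.        ]), 'rvec': array([ 2.31013861e+00,  2.25693220e-03, -1.53680153e-02]), 'tvec': array([-0.57936287, -0.02818226,  0.99410419])}
0.1 0.0187
```

View pics/top0.png

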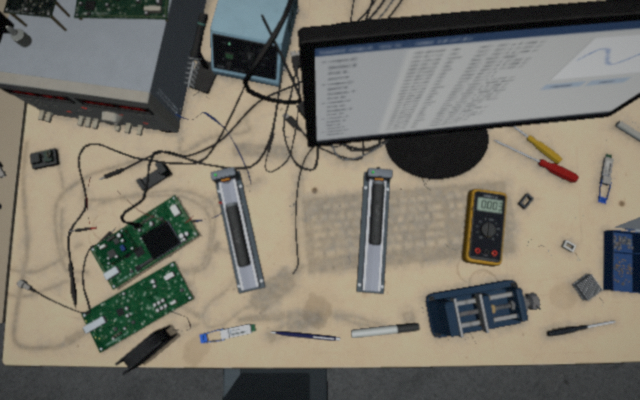

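View pics/side0.png

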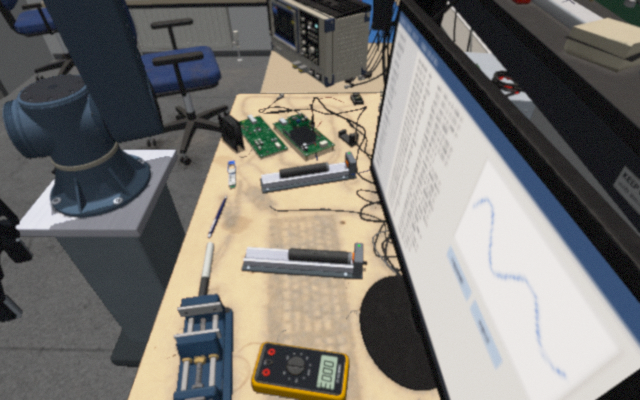

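The top view shows the left torch (pixels about 233,205 to 242,265) short of its block at (222,178). The right torch (376,185–245) is home against its block at (376,178). I'll measure the left one.

```bash
cat > h.py <<'E'
import numpy as np,cv2
def K(s):
    f=200/np.tan(np.radians(s["fovy"])/2);return np.array([[f,0,s["cx"]],[0,f,s["cy"]],[0,0,1]])
def ray(s,px,z):
    p=cv2.undistortPoints(np.float64(px).reshape(-1,1,2),K(s),s["distortion"]).reshape(-1,2)
    R=cv2.Rodrigues(s["rvec"])[0];C=-R.T@s["tvec"];d=np.c_[p,np.ones(len(p))]@R
    return C+d*((z-C[2])/d[:,2])[:,None]
def proj(s,P): return cv2.projectPoints(np.float64(P),s["rvec"],s["tvec"],K(s),s["distortion"])[0].reshape(-1,2)
E
python3 - <<'E'
from h import *;import pickle
s=pickle.load(open("top.pkl","rb"));im=s["pixels"]
x0,y0,x1,y1=205,160,270,300
c=im[y0:y1,x0:x1]
h=cv2.cvtColor(c,cv2.COLOR_BGR2HSV)
dark=(h[...,2]<75).astype(np.uint8)
n,l,st,ce=cv2.connectedComponentsWithStats(dark)
for i in range(1,n):
    if st[i,4]>150:
        pts=np.argwhere(l==i)[:,::-1]+[x0,y0];r=cv2.minAreaRect(pts.astype(np.float32));b=cv2.boxPoints(r);print(i,st[i],r);print(ray(s,b,0.036).round(4))
org=((h[...,0]<20)&(h[...,1]>120)&(h[...,2]>80)).astype(np.uint8)
print("orange",org.sum(),(np.argwhere(org)[:,::-1]+[x0,y0]).mean(0) if org.any() else 0)
for nme,m in(("grey",(h[...,1]<55)&(h[...,2]>75)),("cradle",(h[...,1]<60))):
    n,l,st,ce=cv2.connectedComponentsWithStats(m.astype(np.uint8));i=1+st[1:,4].argmax()
    pts=np.argwhere(l==i)[:,::-1]+[x0,y0];r=cv2.minAreaRect(pts.astype(np.float32));print(nme,st[i],r);print(ray(s,cv2.boxPoints(r),0.008).round(4))
cv2.imwrite("pics/crop.png",cv2.resize(c,None,fx=4,fy=4,interpolation=cv2.INTER_CUBIC))
E
```

```text
9 [ 22  44  23  62 701] ((237.63748168945312, 235.01084899902344), (61.735591888427734, 11.649720191955566), 77.79953002929688)
[[ 0.5914  0.0392  0.036 ]
 [ 0.5964  0.0164  0.036 ]
 [ 0.4761 -0.0123  0.036 ]
 [ 0.4713  0.0101  0.036 ]]
orange 26 [224.69230769 180.92307692]
grey [   0    0   65  140 3624] ((236.11947631835938, 230.70513916015625), (140.5012969970703, 59.856910705566406), 86.34777069091797)
[[ 0.6881  0.0981  0.008 ]
 [ 0.6959 -0.0283  0.008 ]
 [ 0.4063 -0.0509  0.008 ]
 [ 0.3987  0.0695  0.008 ]]
cradle [   0    0   65  140 8635] ((237.0, 229.5), (139.0, 64.0), 90.0)
[[ 0.6935  0.0914  0.008 ]
 [ 0.693  -0.0442  0.008 ]
 [ 0.4061 -0.048   0.008 ]
 [ 0.4061  0.0813  0.008 ]]
```

View pics/crop.png

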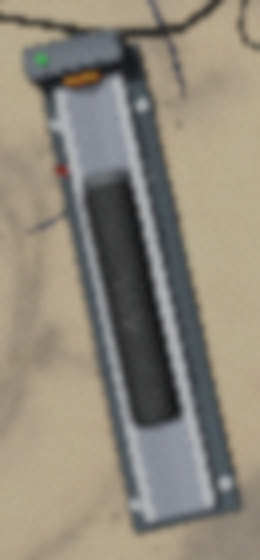

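The crop shows the grey cap end at about (231.7,203.5) px, the push end at (244,265.5) px and the orange face at (226,181.5) px. The push end faces the robot. I'll cross-check the axis from the rails, then approach with closed fingers behind the push end.

```bash
python3 - <<'E'
from h import *;import pickle
from workcell import bot,eoat
s=pickle.load(open("top.pkl","rb"))
o=np.array([205,160])
r=ray(s,np.array([[57,95],[122,80],[139,517],[213,507]])/4+o,.026)
a=(r[0]+r[1])/2;b=(r[2]+r[3])/2;print("rail",a,b,np.degrees(np.arctan2(*(a-b)[1::-1])))
e=ray(s,[[231.7,203.5],[244.0,265.7]],.036);print("torch",e,np.linalg.norm(e[0]-e[1]),np.degrees(np.arctan2(*(e[0]-e[1])[1::-1])))
f=ray(s,[[226,181.5]],.033);print("face",f, np.linalg.norm(f-e[0]))
print(bot.state()["tool_rot"].round(2) if hasattr(bot.state()["tool_rot"],"round") else bot.state()["tool_rot"])
t=np.radians(13)
d=np.array([np.cos(t),np.sin(t),0]);z=np.array([0,0,-1.])
for k in range(4):
    u=t+k*np.pi/2;x=np.array([np.cos(u),np.sin(u),0]);R=np.c_[x,np.cross(z,x),z]
    print(k,bot.ik(e[1]*[1,1,0]+[0,0,.031]-.04*d,R),bot.ik(e[1]*[1,1,0]+[0,0,.031]+.07*d,R))
E
```

```text
rail [0.64285973 0.03877964 0.026     ] [ 0.42889795 -0.00997731  0.026     ] 12.837178090773666
torch [[ 0.59660039  0.02668736  0.036     ]
 [ 0.4726875  -0.00081643  0.036     ]] 0.12692857933950136 12.51452956811512
face [[0.6423125  0.04016513 0.033     ]] 0.04775192964859759
[[ 0.92  0.39 -0.  ]
 [ 0.39 -0.92  0.  ]
 [-0.   -0.   -1.  ]]
0 [-0.02262512  0.20972598 -0.5090165   0.85205385  0.          2.89207473] [ 0.02759573  0.37140919 -0.26563476  0.93375238  0.          2.94229558]
1 [-0.02262512  0.20972598 -0.5090165   0.85205385  0.          1.32127841] [ 0.02759573  0.37140919 -0.26563476  0.93375238  0.          1.37149926]
2 [-0.02262512  0.20972598 -0.5090165   0.85205385  0.         -0.24951792] [ 0.02759573  0.37140919 -0.26563476  0.93375238  0.         -0.19929707]
3 [-0.02262512  0.20972598 -0.5090165   0.85205385  0.         -1.82031425] [ 0.02759573  0.37140919 -0.26563476  0.93375238  0.         -1.7700934 ]
```

```bash
python3 - <<'E'
from h import *
from workcell import bot,eoat,snapshot
t=np.radians(12.7);d=np.array([np.cos(t),np.sin(t),0]);z=np.array([0,0,-1.]);x=np.array([-np.sin(t),np.cos(t),0]);R=np.c_[x,np.cross(z,x),z]
e=np.array([.4727,-.0008,0]); 
eoat.grip(0)
p=e-.045*d
bot.move_ptp(p+[0,0,.15],R)
print("down hit",bot.move_linear(p+[0,0,.032],speed=.08,stop_force=6))
f0=np.array(bot.state()["wrist_force"])
print("A",bot.move_linear(e-.024*d+[0,0,.032],speed=.04,stop_force=8))
hit=bot.move_linear(e+.06*d+[0,0,.032],speed=.02,stop_force=9)
st=bot.state();print(hit,st["t"],st["ee_pos"],"adv",(np.array(st["ee_pos"])-e)@d,np.array(st["wrist_force"])-f0)
cv2.imwrite("pics/push.png",snapshot("side")["pixels"][130:230,220:400].repeat(4,0).repeat(4,1))
E
```

```text
down hit False
A False
False 9.4167 [0.53120198 0.01237935 0.03201615] adv 0.05996813288777534 [ 0.8676093   0.52665918 -1.12611647]
```

View pics/push.png

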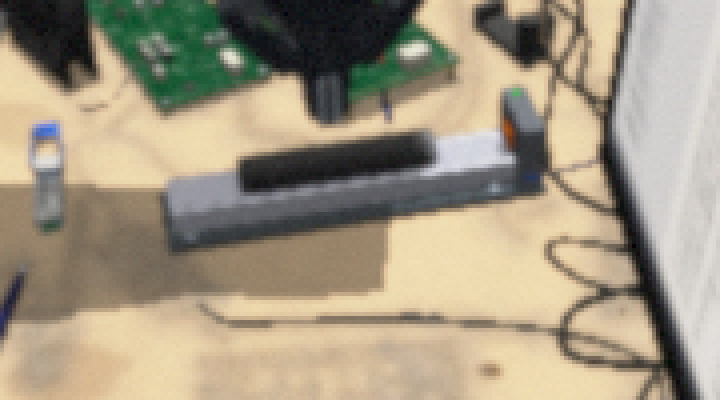

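The torch hasn't moved, and in this view the fingertip (301,160 px) is beyond the torch (304,170 px). I'll check my estimates against both views.

```bash
python3 - <<'E'
from h import *;import pickle
from workcell import bot,snapshot
ee=bot.state()["ee_pos"];print(bot.state()["tool_rot"],bot.state()["width"])
s=snapshot("side");t=snapshot("top")
P=[ee,[.4727,-.0008,.033],[.5966,.0267,.033],[.6423,.0395,.033]]
print(proj(s,P));print(proj(t,P))
c=t["pixels"][140:320,160:330];cv2.imwrite("pics/t2.png",cv2.resize(c,None,fx=3,fy=3))
E
```

```text
[[-2.19831896e-01  9.75537767e-01 -4.49120123e-05]
 [ 9.75537768e-01  2.19831897e-01  1.88353638e-05]
 [ 2.82477016e-05 -3.96727505e-05 -9.99999999e-01]] 0.0002860243408899562
[[301.88372586 170.26532981]
 [278.74176841 173.29729344]
 [327.22664374 166.41402258]
 [344.60473248 163.32571552]]
[[238.34975121 236.13278804]
 [244.24026622 265.68667552]
 [231.97818578 203.70375754]
 [226.32517643 181.50500832]]
```

View pics/t2.png

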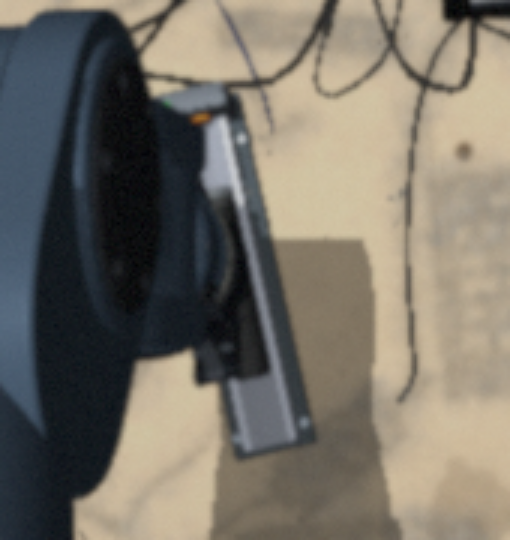

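The torch estimates agree in both views. The fingertip itself appears about 10 px (roughly 27 mm) off where the TCP should be. I'll back off and measure the tip offset with both cameras.

```bash
python3 - <<'E'
from h import *;import pickle
from workcell import bot,snapshot
t=np.radians(12.7);d=np.array([np.cos(t),np.sin(t),0]);e=np.array([.4727,-.0008,0])
bot.move_linear(e-.045*d+[0,0,.032],speed=.1)
ee=bot.state()["ee_pos"];print(ee,bot.state()["t"])
out=[]
for n,(cx,cy) in(("side",(275,165)),("top",(240,270)),("wrist",(320,200))):
    s=snapshot(n);pickle.dump(s,open(n+"2.pkl","wb"));print(n,proj(s,[ee,e+[0,0,.033],ee+np.array([0,0,.03])]))
    w,h=(320,200) if n=="wrist" else (66,66)
    c=s["pixels"][cy-h:cy+h,cx-w:cx+w] if n!="wrist" else s["pixels"]
    out.append(cv2.resize(c,(400,400) if n!="wrist" else (800,500))[: 400 if n!="wrist" else 500])
cv2.imwrite("pics/q.png",np.hstack(out[:2]));cv2.imwrite("pics/w.png",snapshot("wrist")["pixels"])
E
```

```text
[ 0.42954505 -0.01063508  0.03208425] 10.7667
side [[261.45646436 176.10479052]
 [278.74176841 173.29729344]
 [260.06344893 166.79144273]]
top [[248.86847827 287.83833185]
 [244.24026622 265.68667552]
 [246.45464604 288.70760928]]
wrist [[317.86562703 222.45775474]
 [397.41937012 222.75311972]
 [318.07300419 243.91751381]]
```

View pics/q.png

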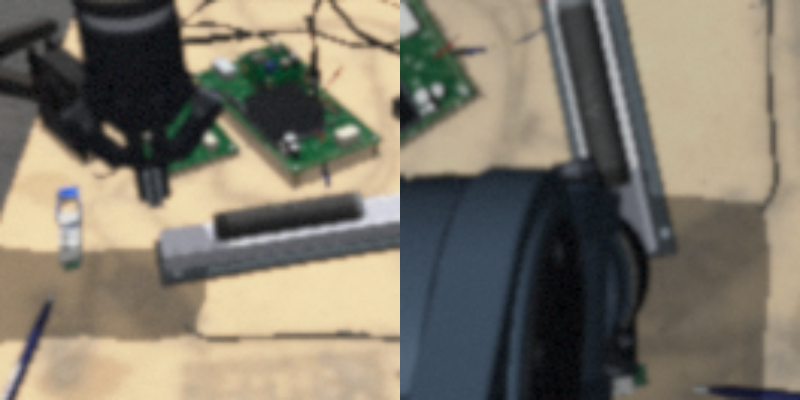

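View pics/w.png

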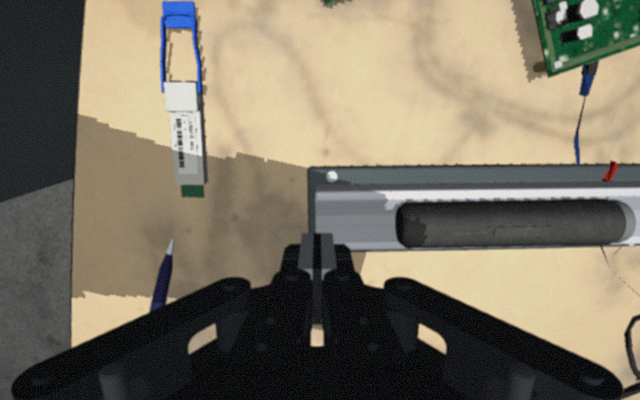

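The wrist view puts the torch end (398,224 px) where I expected, so the arm pose is right. The side (260,166 px) and wrist (317,235 px) views both show the fingertips about 3 cm short of the stated TCP. I'll touch the bare worktop behind the cradle to get that offset, then push at the corrected height.

```bash
python3 - <<'E'
from h import *
from workcell import bot,eoat,snapshot
t=np.radians(12.7);d=np.array([np.cos(t),np.sin(t),0]);e=np.array([.4727,-.0008,0])
p=e-.078*d
bot.move_linear(p+[0,0,.032],speed=.1)
bot.move_linear(p+[0,0,.008],speed=.05,stop_force=5)
hit=bot.move_linear(p+[0,0,-.035],speed=.02,stop_force=5)
z0=bot.state()["ee_pos"][2];print(hit,"z0",z0,bot.state()["t"])
if hit and -.04<z0<-.012:
    h=z0+.034
    bot.move_linear(p+[0,0,h],speed=.06)
    f0=np.array(bot.state()["wrist_force"])
    print("A",bot.move_linear(e-.024*d+[0,0,h],speed=.05,stop_force=8))
    hit=bot.move_linear(e+.06*d+[0,0,h],speed=.025,stop_force=9)
    st=bot.state();print(hit,st["t"],"adv",(np.array(st["ee_pos"])-e)@d,np.array(st["wrist_force"])-f0)
cv2.imwrite("pics/push2.png",cv2.resize(snapshot("side")["pixels"][130:230,220:400],None,fx=4,fy=4))
E
```

```text
False z0 -0.03495587776427193 14.3833
```

View pics/push2.png

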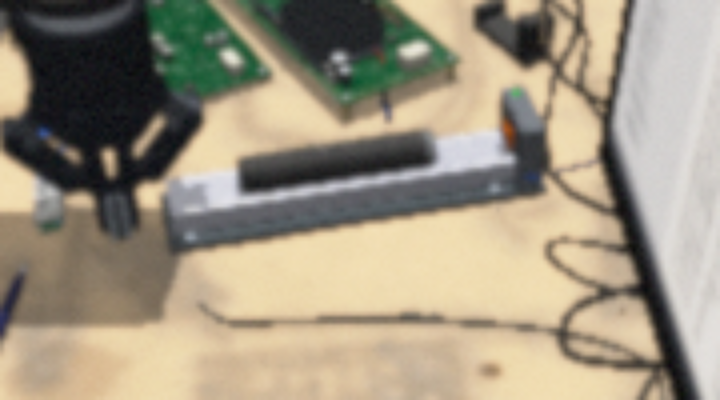

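There was no contact even at −0.035, and the tip (250,189 px) still looks slightly above the worktop. I'll keep feeling downward.

```bash
python3 - <<'E'
from h import *
from workcell import bot,eoat,snapshot
t=np.radians(12.7);d=np.array([np.cos(t),np.sin(t),0]);e=np.array([.4727,-.0008,0])
p=e-.078*d
hit=bot.move_linear(p+[0,0,-.06],speed=.02,stop_force=5)
z0=bot.state()["ee_pos"][2];print(hit,"z0",z0,bot.state()["t"])
if hit:
    h=z0+.034
    bot.move_linear(p+[0,0,h],speed=.08)
    f0=np.array(bot.state()["wrist_force"])
    a=bot.move_linear(e-.024*d+[0,0,h],speed=.05,stop_force=8);print("A",a)
    if not a:
        hit=bot.move_linear(e+.06*d+[0,0,h],speed=.025,stop_force=9)
    st=bot.state();print(hit,st["t"],"adv",(np.array(st["ee_pos"])-e)@d,np.array(st["wrist_force"])-f0)
cv2.imwrite("pics/push3.png",cv2.resize(snapshot("side")["pixels"][130:230,220:400],None,fx=4,fy=4))
E
```

```text
True z0 -0.036249190640671315 14.7833
A False
True 18.775 adv 0.03373546409975446 [-0.14376911  0.13914266  0.8010453 ]
```

View pics/push3.png

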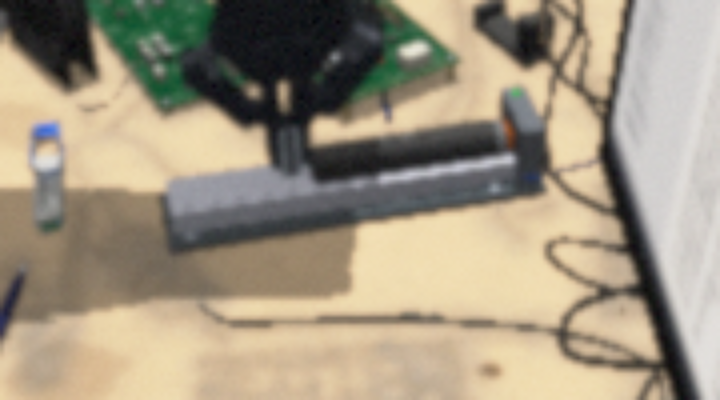

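The torch now sits against the orange block (cap at about 505, block at 510 in the crop). The advance plus finger thickness matches the measured gap of about 46 mm. I'll retreat and confirm from above.

```bash
python3 - <<'E'
from h import *
from workcell import bot,snapshot
t=np.radians(12.7);d=np.array([np.cos(t),np.sin(t),0])
p=np.array(bot.state()["ee_pos"])
bot.move_linear(p-.025*d,speed=.08)
bot.move_linear(p-.025*d+[0,0,.15],speed=.12)
q=p-.025*d+[0,0,.15];q[:2]=[.25,-.25];bot.move_ptp(q,np.array(bot.state()["tool_rot"]))
print(bot.state()["t"]);s=snapshot("top")["pixels"]
c=s[160:300,205:270].copy();o=s[160:300,345:410]
cv2.imwrite("pics/fin.png",cv2.resize(np.hstack([c,o]),None,fx=4,fy=4,interpolation=cv2.INTER_CUBIC))
E
```

```text
21.975
```

View pics/fin.png

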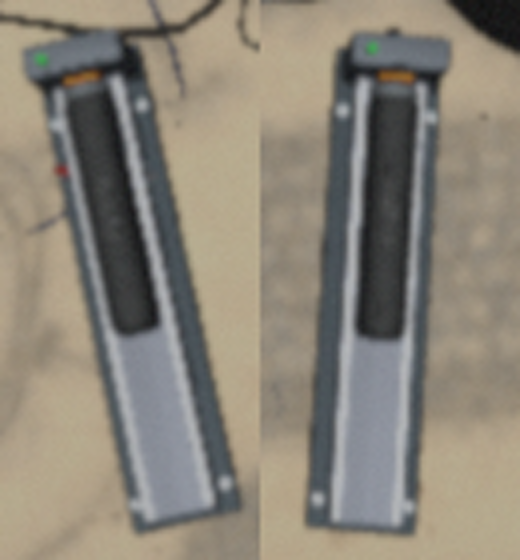

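The final picture shows both torches home: each cap meets its orange block at about row 85 of the crop, with the near ends at about 333 and 337. The arm is clear of everything.

```bash
python3 -c "
from workcell import bot
print(bot.job_done())"
```

```text
the job is handed in; nothing more can be done
None
```

I pushed the short torch home against its orange contact block, left the other torch untouched, and handed the job in with the arm clear, at about 22 s of the 32 s allowed; the first pass went over the torch because the fingertips sat about 36 mm higher than the stated TCP, so I found the real height by touching the worktop and pushed again.

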